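Put the refilled soap dispenser back into service

ROBOT

A 6-joint arm with a two-finger parallel gripper is mounted at the origin on the work surface. World frame = base frame: x ahead of the robot, y to its left, z up, the work surface at z = 0. Lengths are in mm, angles in rad, forces in N, time in s.
With the tool pointing down it reaches from about 250 to 850 mm from the base axis. Payload 12.5 kg.
Tool frame: the origin (TCP) lies midway between the tips of the shut fingers; the grasp point (between the pads) lies 19 mm behind it; z points along the fingers, y is the line along which they close (so a half turn about z gives the same grasp; the last joint's range is limited). The gripper opens to 93 mm and grips with 3 to 60 N. Pads are 15 mm wide; open, the fingers measure 128 mm over their backs; the gripper's body (75 mm by 188 mm) begins 65 mm behind the grasp point.
Start: joints at [-1.216, 0.351, 1.652, -0, 1.139, -0.085], TCP at [234.184, -497.637, 218.633] pointing down, gripper open.
Joint ranges: [-2.75, 2.75], [-0.79, 2.1], [0.01, 2.65], [-1.57, 4.71], [0.07, 3.14], [-2.87, 2.87]. Speed limits (rad/s): [2.22, 2.22, 2.79, 3.14, 3.14, 3.14].

INTERFACE

Orientations are given as a unit quaternion [w, x, y, z].
In Python, from rig import robot gives the robot as it stands. The module is installed in compiled form; this text tells all that it offers. Calls block until the motion is done:
- robot.reach(position, orientation): joint-space move of the TCP to a pose.
- robot.move_straight(position, max_speed=150, rotation=None, until_force=None): straight line of the TCP; rotation=None keeps the orientation; max_speed is the mean speed in mm/s. With until_force (N) it stops when the force on the tool has changed by that much, and returns True; else False.
- robot.move_j(angles): joint-space move.
- robot.gripper_to(opening): finger opening in mm; the grip force is fixed at half the most; returns when the fingers have stopped.
- robot.sleep(seconds).
- robot.inverse_kinematics(position, orientation): joint angles nearest the present ones, or None.
- robot.observe(): the state.
- robot.snapshot(name): name is "scene" or "top" or "wrist"; returns the picture (420x560x3 uint8, blue, green, red); there is no depth.
- robot.calibration(name): a dict with "intrinsics" (3x3 intrinsics, pixels), "pose" (4x4, takes a point from camera to world coordinates); the wrist camera has in their place "tool_from_camera" (4x4, takes a point from camera to tool coordinates, whose origin is the TCP and whose axes are the flange's). Camera axes: x right, y down, z forward; pixel columns grow to the right and rows downward; lengths in mm; the calibration is good to about 2 mm. A picture is of the moment at which its call begins: read the wrist's pose just before it. calibration takes no time and is no camera call.
A pose or a line that the arm cannot do raises robot.Unreachable and nothing moves.
- robot.close_job(): hands the job in; it is judged then, once.
The state is a dict: "clock": time; "q": joint angles; "qd": joint speeds; "tau": joint torques, N m; "ee_pos": TCP position; "eef_rot": TCP orientation; "ft_force": force on the tool from outside, world axes, zero at the start; "moment": the same for the moment, N m; "gripper_width": finger opening in mm; "finger_force": force on a finger pad.
Only numpy, scipy, OpenCV 4.12 (cv2) and the standard library are available. Lean on these libraries where they do the work, as an engineer would, in place of code of your own. Each camera call takes 0.05 s, during which the arm holds its last target. There are 200 camera calls.

TASK

The soap dispenser has just been refilled: put it back into service by pressing the controls on its top with your fingertips, in this order. First press down the raised end of the rocker switch so that it tips fully over, then push the round key fully down, then push the long bar key fully down; the keys stay down by themselves. Leave the square key alone, and do not pick up, push or knock over any of the things standing around.

Things in the scene. Friction and masses are not known exactly. Their poses are not given: they have to be found in the camera images.
- dispenser: White soap dispenser, 180 x 180 x 120 mm high, fixed, spout on its front (-x). Origin: centre of its underside, z up. Its dark flat top carries four white controls in black collars (4 mm high, rocker's 7 mm), one at each corner of an 80 x 80 mm square centred on the dispenser; which sits where varies. All controls are aligned with the dispenser's axes.
- rocker (a joint): Rocker: V-shaped paddle 60 mm long (dispenser's x), 28 mm wide, pivoting at its middle about the dispenser's y, 131 mm above the shelf. Value in rad: -0.18 to -0.14 at the start (end at the dispenser's back, +x, raised) to +0.18, fully over: that half then lies level, its top 134 mm above the shelf. No spring: friction of 0.05 N m holds it where left; 2 to 3 N near the raised end tips it.
- rocker_press (a point): Point on the upper face of the rocker's raised half, 21 mm from the pivot towards its end, at mid-width; moves with the paddle. x along that half outwards, z out of the paddle (axes tilt with the joint value).
- round_key (a joint): Round key, 36 mm across. Joint value in m: 0 = standing fully up, 0.008 = fully down against its stop. It has no return spring: it yields to about 3 N from above and stays where it is left; it starts 0 to 1.5 mm down.
- round_key_top (a point): Centre of the round key's flat top, 136 mm above the shelf when fully up, 128 mm when fully down; axes as the dispenser's.
- bar_key (a joint): Long bar key, 18 mm (dispenser's x) by 60 mm (dispenser's y). Joint value in m: 0 = standing fully up, 0.008 = fully down against its stop. It has no return spring: it yields to about 3 N from above and stays where it is left; it starts 0 to 1.5 mm down.
- bar_key_top (a point): Centre of the bar key's flat top, 136 mm above the shelf when fully up, 128 mm when fully down; axes as the dispenser's.
- square_key (a joint): Square key, 34 x 34 mm, not to be pressed. Joint value in m: 0 = up, 0.008 = down; no spring, yields to 3 N; starts 0 to 1 mm down.
- square_key_top (a point): Centre of the square key's flat top, 136 mm above the shelf when up; axes as the dispenser's.
- spray_bottle: Spray bottle, 64 mm across and 210 mm high, standing in one end of the white caddy on the robot's left. Origin at the centre of its underside. It weighs 400 g, stands loose and only has to be left where it is.
- scrub_brush: Green handled scrub brush, 60 x 80 mm head down, handle up, 201 mm high, in the middle of the caddy. Origin under its head. It weighs 150 g, stands loose and only has to be left where it is.
- drain_cover: Round steel drain cover, 100 mm across and 6 mm thick, lying flat in front of the dispenser's left side. Origin at the centre of its underside. It weighs 175 to 350 g, stands loose and only has to be left where it is.
- tumbler: Steel tumbler, 70 mm across and 90 mm high, upright on the dispenser's left. Origin at the centre of its underside. It weighs 140 to 280 g, stands loose and only has to be left where it is.
- soap_dish: White soap dish with a bar of soap on it, 90 x 120 x 39 mm high, on the dispenser's right. Origin at the centre of its underside. It weighs 245 to 490 g, stands loose and only has to be left where it is.

How it is judged:
By the outcome, as a careful person would: the job done as asked, in the order asked, and still so for the second after the job is handed in, with the robot touching nothing.
It also fails if it takes over 35 s, if anything falls off the work surface, if the arm or the gripper's body presses on something with over 40 N, if the wrist force passes 120 N, or if a joint passes its speed limit or range.

## Working session

There is one attempt and no reset: what is moved stays moved. The work goes in short steps, each a Python script; the robot and the scene stay as the last script left them, time stands still between calls to the robot, and variables do not carry over. Pictures are saved under pics/ and viewed, at most 10 in all, crops included, and the job is handed in when it is done.

```bash
mkdir -p pics; python3 - <<'E'
from rig import robot
import cv2,numpy as np
np.set_printoptions(precision=2,suppress=True)
for n in("scene","top"):
    cv2.imwrite(f"pics/{n}0.png",robot.snapshot(n)); c=robot.calibration(n); print(n,c["intrinsics"],c["pose"])
o=robot.observe();print(o["clock"],o["ee_pos"],o["eef_rot"],robot.calibration("wrist"))
E
```

```text
scene [[432.54   0.   277.74]
 [  0.   432.54 217.24]
 [  0.     0.     1.  ]] [[  -0.61    0.57   -0.55 1094.74]
 [   0.8     0.45   -0.41  529.8 ]
 [   0.01   -0.69   -0.73  830.54]
 [   0.      0.      0.      1.  ]]
top [[503.84   0.   283.41]
 [  0.   503.84 210.69]
 [  0.     0.     1.  ]] [[   0.01   -0.98    0.19  312.16]
 [  -1.     -0.01   -0.01  124.34]
 [   0.01   -0.19   -0.98 1209.23]
 [   0.      0.      0.      1.  ]]
0.1 [ 234.09 -497.39  218.18] [-0.    0.98  0.22 -0.  ] {'intrinsics': array([[289.73,   0.  , 280.67],
       [  0.  , 289.73, 205.24],
       [  0.  ,   0.  ,   1.  ]]), 'tool_from_camera': array([[   0.  ,   -0.96,   -0.28,   76.91],
       [   1.  ,    0.  ,    0.  ,    0.72],
       [   0.  ,   -0.28,    0.96, -165.87],
       [   0.  ,    0.  ,    0.  ,    1.  ]])}
```

View pics/top0.png

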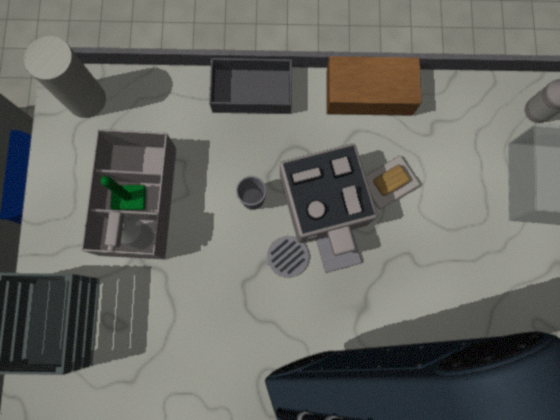

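View pics/scene0.png

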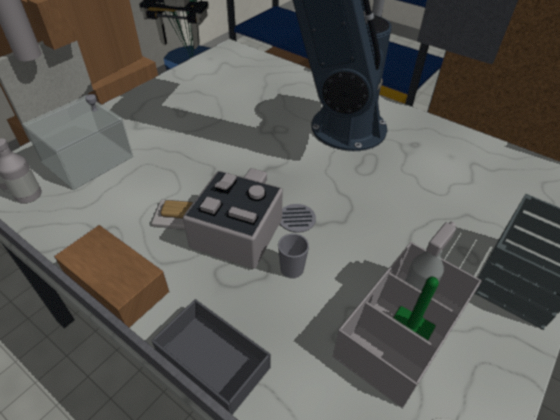

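The top view shows the round key at (316,209), the rocker at (351,200), the bar at (306,175) and the square key at (341,166). The scene view shows the same layout. I'll segment the controls and triangulate.

```bash
cat > h.py <<'E'
import cv2,numpy as np
from scipy.spatial.transform import Rotation as R
np.set_printoptions(precision=1,suppress=True)
def blobs(im,box,thr,amin=40,amax=6000):
    x0,y0,x1,y1=box; g=cv2.cvtColor(im,cv2.COLOR_BGR2GRAY)[y0:y1,x0:x1]
    n,l,s,c=cv2.connectedComponentsWithStats((g>thr).astype(np.uint8),connectivity=4)
    return [(c[i]+[x0,y0],s[i,4]) for i in range(1,n) if amin<s[i,4]<amax]
def ray(uv,K,T):
    d=T[:3,:3]@np.linalg.solve(K,[uv[0],uv[1],1]); return T[:3,3],d/np.linalg.norm(d)
def tri(rays):
    A=sum(np.eye(3)-np.outer(d,d) for o,d in rays); b=sum((np.eye(3)-np.outer(d,d))@o for o,d in rays)
    p=np.linalg.solve(A,b); return p,max(np.linalg.norm(np.cross(p-o,d)) for o,d in rays)
def plane(r,z): o,d=r; return o+d*(z-o[2])/d[2]
E
python3 - <<'E'
from h import *
from rig import robot
B={}
for n,box in(("top",(270,140,385,245)),("scene",(185,168,290,265))):
    im=cv2.imread(f"pics/{n}0.png")
    c=robot.calibration(n)
    for b,a in blobs(im,box,95,30,1500):
        print(n,b,a,plane(ray(b,c["intrinsics"],c["pose"]),135))
a=cv2.resize(cv2.imread("pics/top0.png")[140:250,270:390],None,fx=3.3,fy=3.3)
b=cv2.resize(cv2.imread("pics/scene0.png")[160:270,180:300],None,fx=3.3,fy=3.3)
cv2.imwrite("pics/crop.png",np.hstack([a,b]))
E
```

```text
top [340.8 165.3] 227 [627.6  -9.6 135. ]
top [306.1 174.2] 207 [606.1  67.3 135. ]
top [351.3 199.5] 333 [550.3 -31.8 135. ]
top [315.8 208.8] 201 [528.5  45.9 135. ]
top [281.8 225.4] 915 [490.8 119.4 135. ]
top [380.3 231.9] 181 [479.8 -93.6 135. ]
top [335.4 237.7] 488 [465.7   3.7 135. ]
scene [256.6 190.6] 130 [530.4  46.7 135. ]
scene [210.4 203.5] 170 [628.2  -9.  135. ]
scene [242.5 212.8] 162 [605.8  67.7 135. ]
scene [201.1 258.9] 415 [755.7  85.9 135. ]
```

View pics/crop.png

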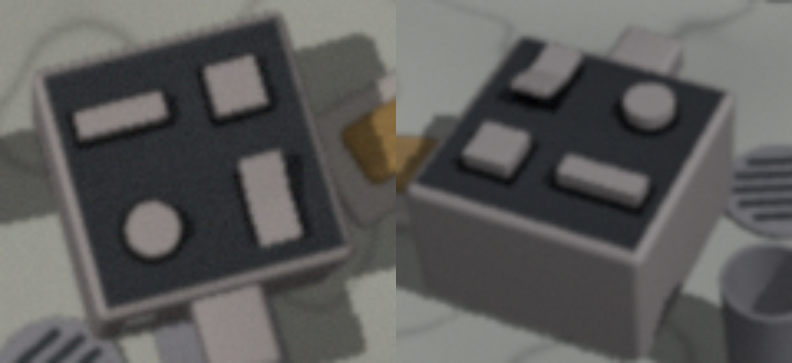

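Both views agree to about 2 mm on the 135 mm plane. I'll triangulate, fit the 80 mm square, and press the rocker first.

```bash
cat >> h.py <<'E'
def fit():
    from rig import robot
    px={"square":((340.8,165.3),(210.4,203.5)),"bar":((306.1,174.2),(242.5,212.8)),"round":((315.8,208.8),(256.6,190.6))}
    loc={"square":(40,-40),"bar":(40,40),"round":(-40,40)}
    c=[robot.calibration(n) for n in("top","scene")]; P=[];L=[]
    for k in px:
        p,e=tri([ray(px[k][i],c[i]["intrinsics"],c[i]["pose"]) for i in(0,1)]); print(k,p,e); P.append(p[:2]);L.append(loc[k])
    P=np.array(P);L=np.array(L,float); A=P-P.mean(0);B=L-L.mean(0)
    yaw=np.arctan2((B[:,0]*A[:,1]-B[:,1]*A[:,0]).sum(),(A*B).sum())
    M=np.array([[np.cos(yaw),-np.sin(yaw)],[np.sin(yaw),np.cos(yaw)]]); t=P.mean(0)-M@L.mean(0)
    print("yaw",round(yaw,3),"centre",t,"resid",(P-L@M.T-t).ravel())
    return yaw,(lambda x,y,z:[*(M@[x,y]+t),z])
def press(robot,w,x,y,z0,z1,F):
    robot.move_straight(w(x,y,z0),40)
    hit=robot.move_straight(w(x,y,z1),20,until_force=F); o=robot.observe()
    print("hit",hit,"tcp",o["ee_pos"],"F",o["ft_force"],"t",o["clock"])
    robot.move_straight(w(x,y,165),80)
E
python3 - <<'E'
from h import *
from rig import robot
yaw,w=fit(); q=[0,np.cos(yaw/2),np.sin(yaw/2),0]
print("rocker",w(-40,-40,0))
robot.gripper_to(0); robot.reach(w(-17,-40,200),q)
o=robot.observe(); print(o["ee_pos"],o["clock"],o["ft_force"],o["gripper_width"])
cv2.imwrite("pics/w0.png",robot.snapshot("wrist"))
press(robot,w,-17,-40,152,131,15)
cv2.imwrite("pics/s1.png",cv2.resize(robot.snapshot("scene")[130:270,160:320],None,fx=4,fy=4))
E
```

```text
square [627.8  -9.6 134.2] 0.10971727935515557
bar [605.9  67.5 135. ] 0.2740272069768525
round [529.   45.6 133.1] 0.08255905113242067
yaw 0.277 centre [578.4  18. ] resid [ 0. -0. -0.  0.  0.  0.]
rocker [np.float64(550.8134012126048), np.float64(-31.366685630562163), 0]
[572.9 -25.8 200. ] 3.6417 [0.6 0.5 0.7] 0.41146261787994093
hit True tcp [573.3 -25.1 134.2] F [-2.6 -0.8  7.6] t 5.9083
```

View pics/w0.png

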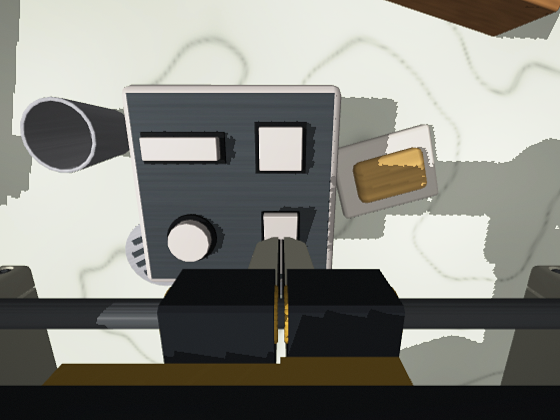

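View pics/s1.png

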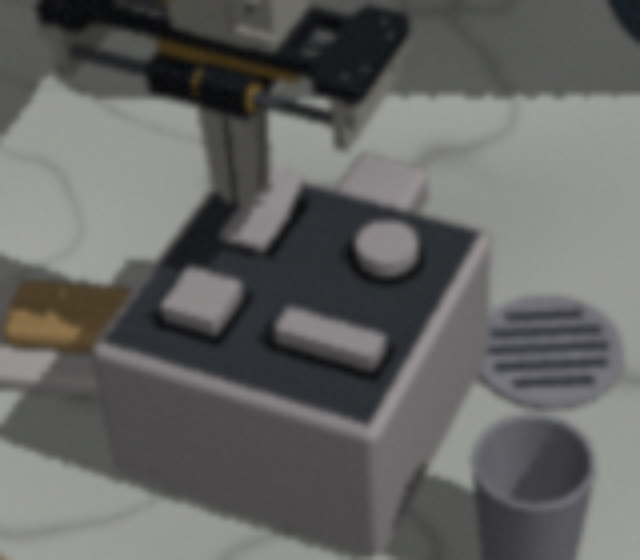

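The rocker's back half now lies level: contact stopped at 134.2 mm, against 134 expected. I'll re-press it once to be sure, then press the round key and the bar.

```bash
python3 - <<'E'
from h import *
from rig import robot
yaw,w=fit()
press(robot,w,-17,-40,140,130,25)
robot.move_straight(w(-40,40,165),120); press(robot,w,-40,40,141,123,25)
robot.move_straight(w(40,40,165),120); press(robot,w,40,40,141,123,25)
robot.move_straight(w(-40,40,230),120)
robot.reach([350,-350,300],robot.observe()["eef_rot"])
o=robot.observe();print(o["clock"],o["ee_pos"])
a=cv2.resize(robot.snapshot("scene")[150:270,175:305],None,fx=3,fy=4);b=cv2.resize(robot.snapshot("top")[130:250,265:395],None,fx=3,fy=4)
cv2.imwrite("pics/s2.png",np.hstack([a,b]))
E
```

```text
square [627.8  -9.6 134.2] 0.10971727935515557
bar [605.9  67.5 135. ] 0.2740272069768525
round [529.   45.6 133.1] 0.08255905113242067
yaw 0.277 centre [578.4  18. ] resid [ 0. -0. -0.  0.  0.  0.]
hit True tcp [573.2 -25.1 134.1] F [-3.5  1.1 11.4] t 7.6917
hit True tcp [529.2  45.6 128.2] F [-3.6  0.3 10.5] t 10.5083
hit True tcp [606.1  67.5 128.3] F [-3.1  0.1  8.7] t 13.375
16.6167 [ 350.5 -349.5  299.8]
```

View pics/s2.png

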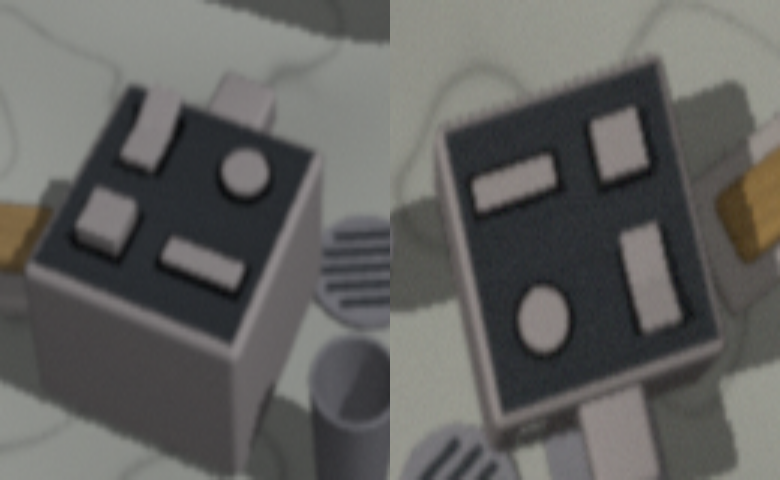

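Round key and bar are down flush (contacts at 128.2 and 128.3 mm), the rocker is over, the square key is still up, and the things beside the dispenser haven't moved.

```bash
python3 -c "
from rig import robot
print(robot.close_job())"
```

```text
the job is handed in; nothing more can be done
None
```

The job is handed in: I tipped the rocker fully over, then pushed the round key and the bar key fully down, in that order. The square key and the things around the dispenser were left alone, and it took about 17 s of the 35 s allowed.

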